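# Cezve under the grinder chute, chute drawn down and held

## Robot

A 6-joint arm with a two-finger parallel gripper is mounted at the origin on the work surface. World frame = base frame: x ahead of the robot, y to its left, z up, the work surface at z = 0. Lengths are in mm, angles in rad, forces in N, time in s.
With the tool pointing down it reaches from about 375 to 925 mm from the base axis. Payload 5.7 kg.
Tool frame: the origin (TCP) lies at the centre of the arm's flange, where the gripper is bolted on; the fingertips stand 173 mm ahead of it and the grasp point (between the pads) lies 155 mm ahead of it; z points along the fingers, x is the direction in which the jaws open and shut, and the axes are right-handed (so a half turn about z gives the same grasp; the last joint's range is limited). The gripper opens to 85 mm and grips with 20 to 120 N. Pads are 22 mm wide; open, the fingers measure 114 mm over their backs; the gripper's body (76 mm by 85 mm) begins 54 mm behind the grasp point. The pads swing forward as they close: fully open they stand 13 mm farther back than shut.
Start: joints at [-1.281, 0.359, 1.51, -0, 1.272, -0.115], TCP at [236.288, -551.501, 404.667] pointing down, gripper open.
Joint ranges: [-2.97, 2.97], [-1.01, 2.36], [0.21, 2.38], [-0.96, 4.11], [0.2, 2.71], [-2.98, 2.98]. Speed limits (rad/s): [2.39, 2.39, 3.14, 3.14, 3.14, 3.14].

## Interface

Orientations are given as a 3x3 rotation matrix whose columns are the frame's x, y, z axes.
In Python, from station import sensors, vision, job, look_for, spot_point gives the robot as it stands. The module is installed in compiled form; this text tells all that it offers.
- The arm moves only by the tool play_rows, never from a script. Its argument "deltas" is a list of rows, each an object with "translation": the shift along the tool's x, y, z in units of 30 mm (1.0 is 30 mm), a list of three; "roll": the turn about the tool's z in units of 5 degrees (1.0 is 5 degrees). In form: [{"translation": [x, y, z], "roll": roll}, ...]. A call has 1 to 12 rows; each row is the pose to reach, as a shift and turn from the pose commanded when the call began, along the tool's axes at that moment; what a row does not reach only later rows make up. A row lasts 1/10 s, in which the tool goes at most 50 mm and 8.59 degrees, less where a joint would pass 70% of its speed; a pose out of reach is approached as far as the arm can. A call with a gripper value outside its range is refused whole. "gripper" is the finger opening in mm, from 0 to 85.4, set as the call begins (left out, the last holds). The fingers move at their own pace and stop on an object; "newtons" is the grip in N (left out, the last holds). Time passes only in rows, so rows that repeat a pose let the fingers close. It gives the time, the measured TCP pose, the force and the opening at its end, in the units of the state.
- sensors.read_state(): the state, without advancing time (a new reading comes with each control period).
- vision.camera(name): name is "scene" or "top"; returns a dict with "frame" (480x640x3 uint8, red, green, blue), "fovy" (degrees; the focal length in pixels is half the picture's height over the tangent of half this angle, whatever the lens; pixels are square), "cx", "cy" (the principal point, pixels), "k1" (the pictures are not rectified: a ray, as slopes to the right and down, at radius r is drawn at 1 + k1 r^2 times it, then the intrinsics apply), "R" (3x3) and "t" (3): a world point X has camera coordinates R X + t. Camera axes: x right, y down, z forward; pixel columns grow to the right and rows downward; lengths in mm; the calibration is good to about 2 mm. A picture is of the moment at which its call begins. There is no depth.
- job.finish_job(): hands the job in, once; it reports no verdict.
Trained networks look in the newest picture that a camera, given by its name, has taken for a name from the list of things; names that differ only in an ending like _2 or _b are one class to them, and where a whole thing is asked for, a point or a joint stands for the part that bears it (a point fixed in the world has none). Each returns a list of dicts, best first, with "p" (0 to 1); they miss things now and then, are a little off and sometimes report something else, mostly with a low value. They report only what shows in the picture. A call takes as long as a camera call.
- look_for(query, camera): "position" ([column, row] in pixels, amid what is visible of it).
- spot_point(query, camera): "position" ([column, row] in pixels: a listed point, or the origin of a listed thing).
The state is a dict: "time": time; "qpos": joint angles; "joint_vel": joint speeds; "joint_torque": joint torques, N m; "tcp_pos": TCP position; "ee_rot": TCP orientation; "ft_force": force on the tool from outside, world axes, zero at the start; "torque": the same for the moment, N m; "finger_gap": finger opening in mm.
Only numpy, scipy, OpenCV 4.12 (cv2) and the standard library are available. Lean on these libraries where they do the work, as an engineer would, in place of code of your own. Each camera call takes 0.05 s, during which the arm holds its last target.

## Task

Get the hand grinder ready to fill the cezve: slide the cezve (best held by its handle) along the worktop, without lifting it, until its mouth is centred under the tip of the grinder's drop chute. Then let the cezve go, take the grip block on the chute's arm so that its release button is squeezed in, pull the telescopic chute down past the first stop to the second stop (fully extended, tip inside the cezve's mouth), and finish holding it there with the button still squeezed in, because the chute springs back up if let go. Leave the glass cups and the canister alone.

Things in the scene. Friction and masses are not known exactly. Their poses are not given: they have to be found in the camera images.
- stand: Fixed stand carrying a steel hand grinder (52 mm across, top at 325 mm, crank knob to 375 mm, on the far side from the chute's arm). Origin on the worktop below the chute's axis. Own frame: post 22 x 30 mm, 270 mm tall, at x = +90 mm; foot plate x 55 to 165, y -65 to 65, 12 mm high; the chute's arm points to -x. The worktop under the chute and to its -x and both y sides is free.
- chute_tip (a point): Centre of the lower end of the telescopic drop chute, an upright aluminium tube 20 mm in diameter below the grinder; 118 mm above the worktop when retracted, 58 mm when fully extended.
- grip_block (a point): Grasp point in the black grip block ending the chute's arm, 120 mm to the stand's -x of the chute's axis, 160 mm up when retracted, moving straight down with it; axes as the stand's. Block 24 mm (x) by 22 mm (y), from 28 mm below to 20 mm above this point; a 12 mm square steel arm leaves its +x face 13 mm below this point. Take it across y, one finger on the release button.
- release_button (a point): Centre of the outer face of the release button, an aluminium plate 18 mm (x) by 30 mm high on the block's -y face; it stands 8 mm out of the block when out, 2 mm when squeezed fully in, so block plus button measure 30 mm across when out, 24 mm when squeezed. Axes as the stand's.
- chute (a joint): How far the telescopic chute is drawn down, m: 0 retracted, 0.030 first stop, 0.060 second stop (end of travel). Locked at 0 and at the first stop unless the button is squeezed in. A return spring pulls it up with about 5 N at 0 and 8 N at 0.060; at the second stop it does not lock and must be held.
- release (a joint): Travel of the release button, m: 0 out, 0.006 fully in; it is pressed along the stand's +y, against a spring of about 1.6 N at first and 4 N fully in. Unlocks the chute above 0.0035.
- cezve_mouth (a point): Centre of the mouth of the loose white ceramic cezve, at rim height, 70 mm above its underside. Outer diameter 70 mm at the rim and 78 mm at the belly, inner diameter of the neck 54 mm. Mass about 0.35 kg. Axes: z up, handle towards -y.
- cezve_handle (a point): Grasp point on the cezve's straight level handle, 115 mm from the cezve's axis towards the cezve's own -y and 58 mm above its underside; same axes as the mouth. The handle is 14 mm wide (along the cezve's x), 12 mm high, and runs along y from the body to 160 mm from the axis.
- cezve: The same cezve; origin at the centre of its underside, axes as for its mouth.
- cup_a: Tulip-shaped glass cup, 85 mm high, 54 mm across, origin at the centre of its underside. Bystander.
- cup_b: Tulip-shaped glass cup like cup_a. Bystander.
- cup_c: Tulip-shaped glass cup like cup_a. Bystander.
- canister: Closed blue plastic canister with a press-button lid, 100 mm diameter, 132 mm high, origin at the centre of its underside. Bystander.

How it is judged (in metres and radians):
On the way, in this order (a step that is already met when the one before it is completed fails the run):
1. the cezve stands still with its mouth centred under the tip of the retracted chute (horizontal distance between cezve_mouth and chute_tip below 0.012 m and angle between cezve_mouth's own z axis and vertical below 0.1 rad and value of joint chute below 0.005 m and velocity of joint chute below 0.01 m/s and linear speed of cezve below 0.02 m/s), for 0.2 s.
2. the chute is drawn down to the second stop with the button squeezed in (value of joint chute above 0.056 m and value of joint release above 0.0042 m and contact force between the fingers and stand above 2 N), for 0.2 s.
At the end, for the whole second after the job is handed in: The fingers hold the grip block with the release button squeezed in (over 4.2 of 6 mm), the chute is at the second stop (within 4 mm of 60 mm) with its tip at least 5 mm below the cezve's rim and within 12 mm of the centre of its mouth; the cezve stands upright on the worktop, let go (all of step 2 and horizontal distance between cezve_mouth and chute_tip below 0.012 m and z of chute_tip in the frame of cezve_mouth below -0.005 m and angle between cezve_mouth's own z axis and vertical below 0.1 rad and height (world z) of cezve_mouth below 0.075 m and contact force between the fingers and cezve below 0.1 N); the arm keeps its last pose, push and grip.
It fails at once if the cezve is lifted off the worktop (over 12 mm) or tipped (height (world z) of cezve_mouth above 0.082 m or angle between cezve_mouth's own z axis and vertical above 0.3 rad).
It fails at once if a cup or the canister is pushed more than 25 mm or knocked over (distance of any of cup_a, cup_b, cup_c, canister from where it was at the start of the episode above 0.025 m or angle between any of cup_a, cup_b, cup_c, canister's own z axis and vertical above 0.3 rad).
It also fails if it takes over 53 s, if anything falls off the work surface, if the arm or the gripper's body presses on something with over 40 N, if the wrist force passes 120 N, or if a joint passes its speed limit or range.

## Working session

There is one attempt and no reset: what is moved stays moved. The work goes in short steps, Python scripts to look and compute and a tool call to move; the robot and the scene stay as the last step left them, time stands still between calls to the robot, and variables do not carry over. Pictures are saved under pics/ and viewed, and the job is handed in when it is done.

Besides the shell and the picture viewer there is one more tool, called after ">>>" as a command line: name --argument value ..., lists and objects as JSON in quotes. play_rows: Moves the arm, as the interface text tells. Its arguments: {"type":"object","properties":{"deltas":{"type":"array"},"gripper":{"type":"number"},"newtons":{"type":"number"}},"required":["deltas"]}

```bash
mkdir -p pics; cat > h.py <<'E'
from station import sensors, vision, job, look_for, spot_point
import numpy as np, cv2
def cam(n,save=None):
    c=vision.camera(n)
    if save: cv2.imwrite(save,cv2.cvtColor(c['frame'],cv2.COLOR_RGB2BGR))
    return c
def ray(c,uv):
    h=c['frame'].shape[0]; f=h/2/np.tan(np.radians(c['fovy'])/2)
    d=np.array([(uv[0]-c['cx'])/f,(uv[1]-c['cy'])/f]); s=d.copy()
    for _ in range(20): s=d/(1+c['k1']*(s@s))
    R=np.array(c['R']);t=np.array(c['t'])
    return -R.T@t, R.T@np.array([s[0],s[1],1])
def onz(c,uv,z):
    o,d=ray(c,uv); return o+d*(z-o[2])/d[2]
def tri(a,b):
    A=np.zeros((3,3));y=np.zeros(3);rs=[]
    for c,uv in (a,b):
        o,d=ray(c,uv);d=d/np.linalg.norm(d);P=np.eye(3)-np.outer(d,d);A+=P;y+=P@o;rs.append((P,o))
    x=np.linalg.solve(A,y); return x,[float(np.linalg.norm(P@(x-o))) for P,o in rs]
def proj(c,X):
    h=c['frame'].shape[0]; f=h/2/np.tan(np.radians(c['fovy'])/2)
    p=np.array(c['R'])@np.array(X)+np.array(c['t']);s=p[:2]/p[2];s=s*(1+c['k1']*(s@s))
    return s*f+[c['cx'],c['cy']]
E
python3 - <<'E'
from h import *
np.set_printoptions(precision=1,suppress=True)
s=sensors.read_state();print(s['time'],s['tcp_pos'],s['finger_gap']);print(np.array(s['ee_rot']).round(3))
a=cam('scene','pics/s0.png');b=cam('top','pics/t0.png')
for q in ['chute_tip','grip_block','release_button','cezve_mouth','cezve_handle','cezve','stand','cup_a','canister']:
    A=spot_point(q,'scene');B=spot_point(q,'top')
    print(q,[(np.round(x['position'],1),round(x['p'],2)) for x in A[:4]],[(np.round(x['position'],1),round(x['p'],2)) for x in B[:4]])
    if A and B: print('  tri',*tri((a,A[0]['position']),(b,B[0]['position'])))
for c in(a,b):print(-np.array(c['R']).T@c['t'],np.array(c['R'])[2],c['fovy'])
E
```

```text
0.0 [ 236.2 -551.1  403.8] 85.32930254705703
[[ 0.4 -0.9 -0. ]
 [-0.9 -0.4  0. ]
 [-0.  -0.  -1. ]]
chute_tip [(array([352.1, 226.7]), 0.92)] [(array([169.9, 172.3]), 0.65)]
  tri [595.3 256.2  99.5] [129.18534723269428, 129.18534723269448]
grip_block [(array([314.5, 192.8]), 0.71)] [(array([290. , 281.6]), 0.76)]
  tri [432.6  90.4 164.1] [3.3957087483205237, 3.3957087483205104]
release_button [(array([307.9, 197.5]), 0.6), (array([306.2, 256.7]), 0.18)] [(array([285.5, 229.9]), 0.53), (array([303.5, 281. ]), 0.41)]
  tri [507.1  60.6 212.8] [44.929195856458335, 44.9291958564584]
cezve_mouth [(array([312.4, 258.6]), 0.64)] [(array([347.9, 236. ]), 0.81)]
  tri [539.2 -30.1  63.1] [7.415933560190369, 7.415933560190427]
cezve_handle [(array([272.8, 281.8]), 0.56)] []
cezve [(array([306.7, 276.4]), 0.78), (array([307. , 198.4]), 0.23), (array([346.6, 252. ]), 0.19)] [(array([350.6, 238.4]), 0.97)]
  tri [534.2 -42.6  -2.2] [2.8373838899527906, 2.8373838899526236]
stand [(array([344.6, 253.3]), 0.62)] [(array([290.1, 231.9]), 0.75), (array([154.2, 228.3]), 0.66)]
  tri [546.5 102.7  -5.2] [1.644863719271359, 1.6448637192713131]
cup_a [(array([415.3, 203.5]), 0.89), (array([445.1, 224.7]), 0.79), (array([371.5, 187.4]), 0.58)] [(array([170.3, 171.2]), 0.88), (array([161.2, 298.3]), 0.83), (array([153.1, 228.2]), 0.68)]
  tri [646.6 343.4 112.1] [30.860535816249183, 30.86053581624927]
canister [(array([200.2, 374. ]), 0.96), (array([313.4, 193.3]), 0.68)] [(array([501.4, 214.5]), 0.61)]
  tri [ 592.9 -419.    10.5] [7.6783892631891915, 7.678389263189084]
[1146.  -595.5  907. ] [-0.5  0.5 -0.7] 57.58167901401262
[ 462.1   12.5 1293.4] [ 0.1 -0.  -1. ] 48.01476409876558
```

View pics/s0.png

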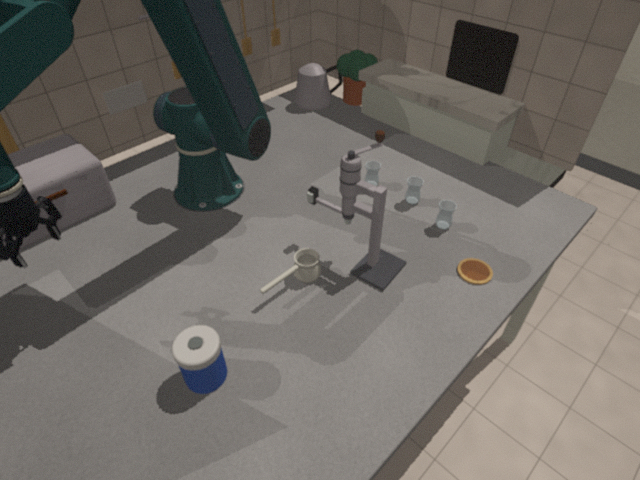

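View pics/t0.png

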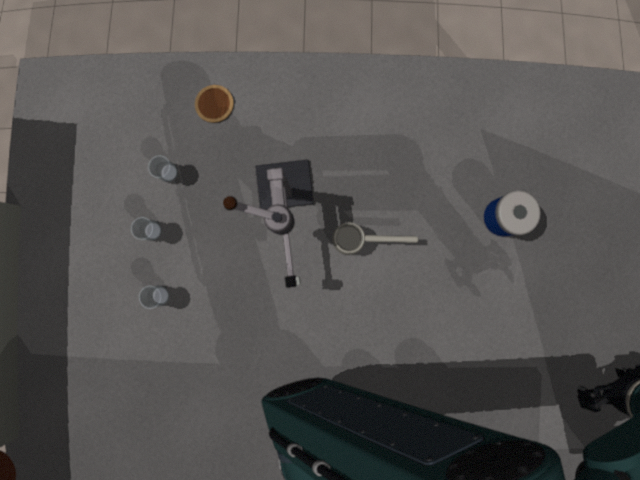

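```bash
python3 - <<'E'
import cv2
t=cv2.imread('pics/t0.png')[145:305,215:435]
s=cv2.imread('pics/s0.png')[140:310,250:420]
cv2.imwrite('pics/t0z.png',cv2.resize(t,None,fx=3.6,fy=3.6,interpolation=cv2.INTER_CUBIC))
cv2.imwrite('pics/s0z.png',cv2.resize(s,None,fx=3.5,fy=3.5,interpolation=cv2.INTER_CUBIC))
E
```

```text
(no output)
```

View pics/t0z.png

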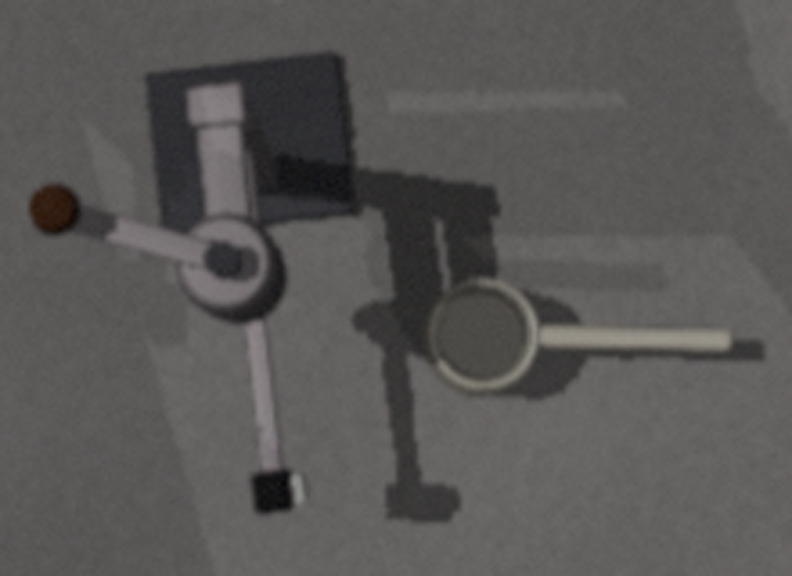

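View pics/s0z.png

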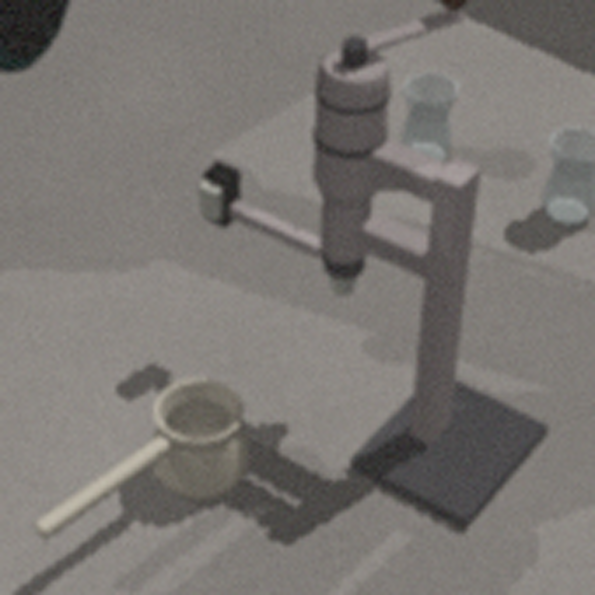

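```bash
cat > fit.py <<'E'
from h import *
from scipy.optimize import least_squares
def fit(obs,x0):
    def P(p,L): 
        c,s=np.cos(p[2]),np.sin(p[2]); return np.array([p[0]+c*L[0]-s*L[1],p[1]+s*L[0]+c*L[1],L[2]])
    f=lambda p:np.concatenate([proj(c,P(p,L))-uv for c,uv,L in obs])
    r=least_squares(f,x0,loss='soft_l1'); return r.x,f(r.x).reshape(-1,2)
E
python3 - <<'E'
from fit import *
np.set_printoptions(precision=2,suppress=True)
a=cam('scene');b=cam('top')
T=lambda u,v:np.array([215+u/3.6,145+v/3.6])
S=lambda u,v:np.array([250+u/3.5,140+v/3.5])
o=[(b,T(148,73),(165,65,12)),(b,T(340,53),(165,-65,12)),(b,T(358,212),(55,-65,12)),(b,T(273,491),(-120,0,180)),
(b,T(223,264),(0,0,325)),
(a,S(353,463),(55,-65,12)),(a,S(462,528),(165,-65,12)),(a,S(547,430),(165,65,12)),(a,S(342,288),(0,0,118))]
p,r=fit(o,[547,103,.1]);print('stand',p);print(r)
o2=[(b,T(485,336),(0,0,70)),(b,T(730,340),(0,-160,60)),(a,S(200,411),(0,0,70)),(a,S(42,527),(0,-160,58))]
p2,r=fit(o2,[539,-35,0]);print('cezve',p2);print(r)
for X in[b]: 
  print(onz(a,S(200,411),70),onz(b,T(485,336),70))
# block
c,s=np.cos(p[2]),np.sin(p[2]);print('grip',p[0]-120*c,p[1]-120*s)
c,s=np.cos(p2[2]),np.sin(p2[2]);print('handle',p2[0]+115*s,p2[1]-115*c)
st=sensors.read_state();print(st['time'],np.array(st['ee_rot']))
E
```

```text
stand [550.31 101.9    0.13]
[[-0.37 -0.85]
 [-0.13 -1.2 ]
 [-0.28 -0.31]
 [-0.72 -0.04]
 [ 0.79 -1.13]
 [-3.12 -0.98]
 [-0.48 -1.22]
 [-0.68 -1.04]
 [-1.35  0.24]]
cezve [531.03 -36.26  -0.01]
[[-1.41 -1.15]
 [-0.38 -0.16]
 [-1.27 -0.87]
 [-2.    1.06]]
[535.83 -36.13  70.  ] [528.47 -39.51  70.  ]
grip 431.29740035849204 86.57167672250684
handle 530.1705782050358 -151.25563259800384
1.1 [[ 0.39 -0.92  0.  ]
 [-0.92 -0.39  0.  ]
 [-0.   -0.   -1.  ]]
```

```bash
cat > g.py <<'E'
import sys
from h import *
x,y,z,ang=map(float,sys.argv[1:5])
s=sensors.read_state();R=np.array(s['ee_rot']);p=np.array(s['tcp_pos'])
d=R.T@(np.array([x,y,z])-p)
cur=np.degrees(np.arctan2(R[1,0],R[0,0]))
print('t',s['time'],'p',p.round(1),'ang',cur.round(2),'units',(d/30).round(3),'roll',round((cur-ang)/5,3),'gap',s['finger_gap'],np.round(s['ft_force'],1))
E
python3 g.py 530 -151 300 0
```

```text
t 1.1 p [ 236.3 -551.5  404.7] ang -66.81 units [ -8.415 -14.256   3.49 ] roll -13.361 gap 85.39157311761106 [ 0.1 -1.   0.6]
```

>>> play_rows --deltas '[{"translation":[-0.3,-0.5,0],"roll":-0.6},{"translation":[-0.9,-1.5,0],"roll":-1.8},{"translation":[-1.7,-2.8,0.2],"roll":-3.1},{"translation":[-2.5,-4.2,0.5],"roll":-4.5},{"translation":[-3.3,-5.6,0.8],"roll":-5.8},{"translation":[-4.1,-7.0,1.2],"roll":-7.1},{"translation":[-4.9,-8.4,1.6],"roll":-8.4},{"translation":[-5.7,-9.8,2.0],"roll":-9.7},{"translation":[-6.5,-11.2,2.4],"roll":-11.0},{"translation":[-7.3,-12.5,2.8],"roll":-12.2},{"translation":[-8.0,-13.6,3.2],"roll":-13.0},{"translation":[-8.4,-14.25,3.5],"roll":-13.36}]' --gripper 60

```text
time: 2.3
tcp_pos: [530.9, -147.8, 299.2]
ee_rot: [[1.0, 0.007, -0.0], [0.007, -1.0, 0.001], [-0.0, -0.001, -1.0]]
ft_force: [0.5, -1.3, -0.1]
finger_gap: 60.3
```

```bash
python3 g.py 530 -151 213 0; python3 -c "
from h import *
a=cam('scene','pics/s1.png');b=cam('top','pics/t1.png')
t=b['frame'][145:305,315:475,::-1];s=a['frame'][150:320,200:370,::-1]
cv2.imwrite('pics/z1.png',np.hstack([cv2.resize(t,(400,400),interpolation=2),cv2.resize(s,(400,400),interpolation=2)]))"
```

```text
t 2.3 p [ 530.9 -147.8  299.2] ang 0.39 units [-0.029  0.111  2.872] roll 0.077 gap 60.262664967821635 [ 0.5 -1.3 -0.1]
```

View pics/z1.png

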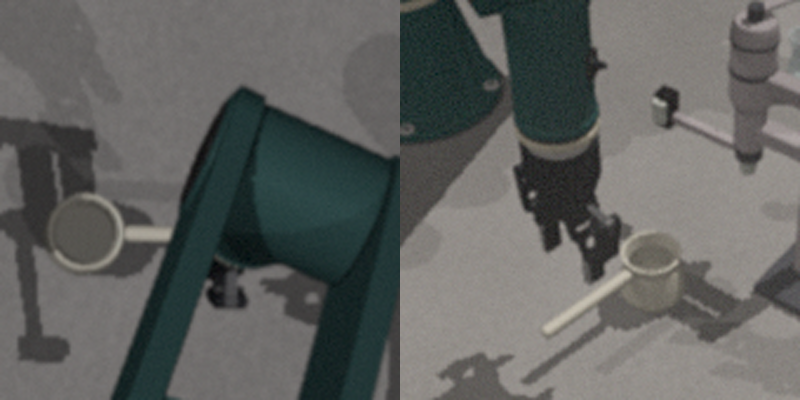

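>>> play_rows --deltas '[{"translation":[0,0.1,0.5]},{"translation":[0,0.1,1.2]},{"translation":[0,0.1,1.9]},{"translation":[0,0.1,2.5]},{"translation":[0,0.1,2.85]},{"translation":[0,0.1,2.85]},{"translation":[0,0.1,2.85]}]'

```text
invalid input at $.deltas[0]: expected keys translation, roll
```

```bash
python3 g.py 530 -151 213 0; python3 -c "
from h import *
a=cam('scene','pics/s2.png');b=cam('top','pics/t2.png')
t=b['frame'][145:305,315:475,::-1];s=a['frame'][200:320,220:340,::-1]
cv2.imwrite('pics/z2.png',np.hstack([cv2.resize(t,(400,400),interpolation=2),cv2.resize(s,(400,400),interpolation=2)]))"
```

```text
t 2.4 p [ 530.6 -147.9  298.6] ang 0.35 units [-0.016  0.107  2.853] roll 0.07 gap 59.99026563800298 [-0.1 -0.2 -0.3]
```

View pics/z2.png

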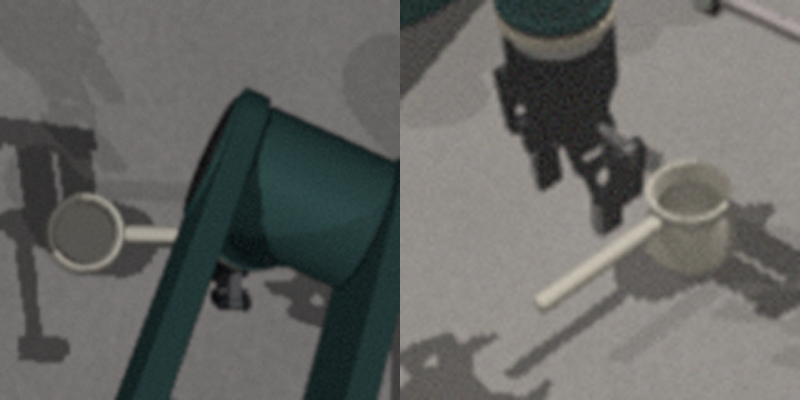

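>>> play_rows --deltas '[{"translation":[0,0.1,0.5],"roll":0},{"translation":[0,0.1,1.2],"roll":0},{"translation":[0,0.1,1.9],"roll":0},{"translation":[0,0.1,2.5],"roll":0},{"translation":[0,0.1,2.85],"roll":0},{"translation":[0,0.1,2.85],"roll":0},{"translation":[0,0.1,2.85],"roll":0}]'

```text
time: 3.2
tcp_pos: [530.0, -155.1, 214.8]
ee_rot: [[1.0, -0.001, 0.0], [-0.001, -1.0, -0.0], [0.0, 0.0, -1.0]]
ft_force: [0.1, 0.3, 0.3]
finger_gap: 59.9
```

```bash
python3 g.py 530 -151 213 0; python3 -c "
from h import *
a=cam('scene','pics/s3.png');b=cam('top','pics/t3.png')
t=b['frame'][145:305,315:475,::-1];s=a['frame'][200:320,220:340,::-1]
cv2.imwrite('pics/z3.png',np.hstack([cv2.resize(t,(400,400),interpolation=2),cv2.resize(s,(400,400),interpolation=2)]))"
```

```text
t 3.2 p [ 530.  -155.1  214.8] ang -0.05 units [ 0.001 -0.136  0.06 ] roll -0.009 gap 59.88122136940766 [0.1 0.3 0.3]
```

View pics/z3.png

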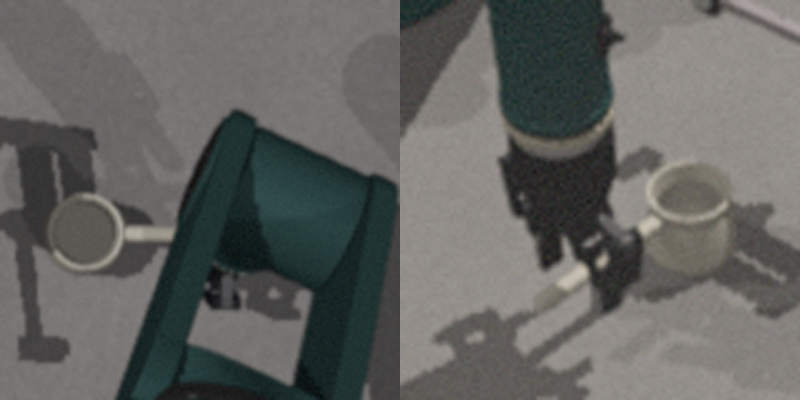

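>>> play_rows --deltas '[{"translation":[0,0,0],"roll":0},{"translation":[0,0,0],"roll":0},{"translation":[0,0,0],"roll":0},{"translation":[0,0,0],"roll":0},{"translation":[0,0,0],"roll":0},{"translation":[0,0,0],"roll":0},{"translation":[0,0,0],"roll":0},{"translation":[0,0,0],"roll":0}]' --gripper 5 --newtons 30

```text
time: 4.1
tcp_pos: [530.3, -154.6, 214.4]
ee_rot: [[1.0, -0.0, 0.001], [-0.0, -1.0, -0.0], [0.001, 0.0, -1.0]]
ft_force: [0.7, -1.1, 1.8]
finger_gap: 13.3
```

```bash
python3 g.py 549 -13 214.8 0; python3 -c "
from h import *
a=cam('scene','pics/s4.png');b=cam('top','pics/t4.png')
t=b['frame'][185:285,325:425,::-1];s=a['frame'][200:320,220:340,::-1]
cv2.imwrite('pics/z4.png',np.hstack([cv2.resize(t,(400,400),interpolation=2),cv2.resize(s,(400,400),interpolation=2)]))"
```

```text
t 4.1 p [ 530.3 -154.6  214.4] ang -0.01 units [ 0.623 -4.721 -0.015] roll -0.002 gap 13.261146043129644 [ 0.7 -1.1  1.8]
```

View pics/z4.png

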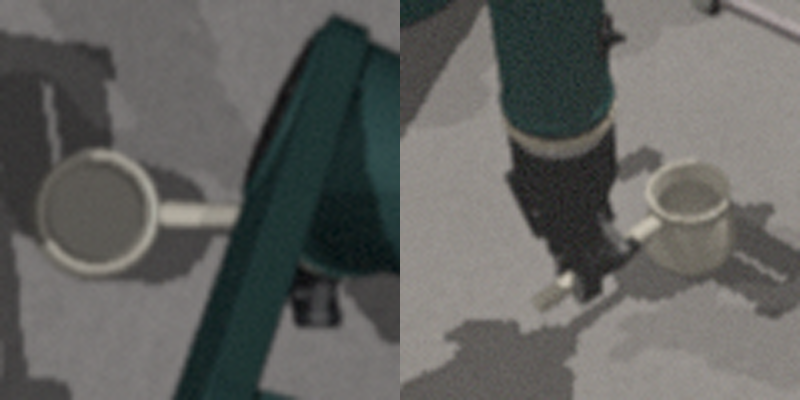

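>>> play_rows --deltas '[{"translation":[0.02,-0.15,0],"roll":0},{"translation":[0.1,-0.5,0],"roll":0},{"translation":[0.2,-1.0,0],"roll":0},{"translation":[0.3,-1.5,0],"roll":0},{"translation":[0.4,-2.0,0],"roll":0},{"translation":[0.5,-2.6,0],"roll":0},{"translation":[0.58,-3.2,0],"roll":0},{"translation":[0.62,-3.7,0],"roll":0},{"translation":[0.65,-4.0,0],"roll":0},{"translation":[0.65,-4.2,0],"roll":0},{"translation":[0.65,-4.2,0],"roll":0},{"translation":[0.65,-4.2,0],"roll":0}]'

```text
time: 5.4
tcp_pos: [549.4, -28.2, 214.1]
ee_rot: [[1.0, -0.0, -0.0], [-0.0, -1.0, 0.001], [-0.0, -0.001, -1.0]]
ft_force: [0.7, -0.3, 2.2]
finger_gap: 13.5
```

```bash
python3 g.py 550 -16 214.8 0; python3 -c "
from h import *
a=cam('scene','pics/s5.png');b=cam('top','pics/t5.png')
t=b['frame'][165:305,235:375,::-1];s=a['frame'][170:290,290:410,::-1]
cv2.imwrite('pics/z5.png',np.hstack([cv2.resize(t,(400,400),interpolation=2),cv2.resize(s,(400,400),interpolation=2)]))"
```

```text
t 5.4 p [549.4 -28.2 214.1] ang -0.01 units [ 0.02  -0.408 -0.023] roll -0.003 gap 13.546683395797045 [ 0.7 -0.3  2.2]
```

View pics/z5.png

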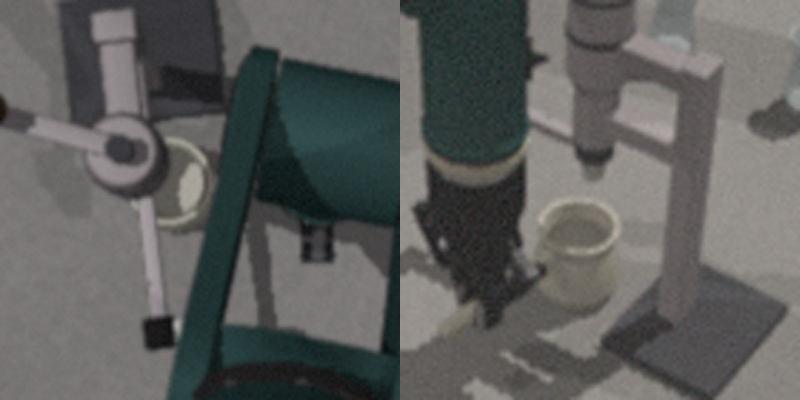

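```bash
python3 - <<'E'
from fit import *
np.set_printoptions(precision=1,suppress=True)
a=cam('scene');b=cam('top')
m=np.array([343.7,238.7]);tip=np.array([347.7,222.5])
print('scene mouth',onz(a,m,70),'tip',onz(a,tip,118))
mt=np.array([292.7,229.8]);print('top mouth',onz(b,mt,70))
T=lambda u,v:np.array([215+u/3.6,145+v/3.6])
S=lambda u,v:np.array([250+u/3.5,140+v/3.5])
o=[(b,T(148,73),(165,65,12)),(b,T(340,53),(165,-65,12)),(b,T(358,212),(55,-65,12)),(b,T(273,491),(-120,0,180)),(b,T(223,264),(0,0,325))]
print('stand top',*fit(o,[547,103,.1]))
o=[(a,S(353,463),(55,-65,12)),(a,S(462,528),(165,-65,12)),(a,S(547,430),(165,65,12)),(a,S(342,288),(0,0,118))]
print('stand scene',*fit(o,[547,103,.1]))
print(spot_point('cezve_mouth','scene')[:1],spot_point('cezve_mouth','top')[:1],spot_point('chute_tip','scene')[:1])
E
```

```text
scene mouth [555.7  87.6  70. ] tip [552.9 104.6 118. ]
top mouth [545.4  90.6  70. ]
stand top [548.7 101.4   0.1] [[-0.3 -0.1]
 [-0.1 -0.6]
 [-0.1  0.3]
 [-0.4  0.7]
 [ 1.  -0.3]]
stand scene [554.5 103.    0.1] [[-2.1 -0.4]
 [ 0.3 -0.3]
 [ 0.6  0. ]
 [ 0.   0.7]]
[{'position': [343.6, 238.2], 'p': 0.94}] [{'position': [294.9, 228.8], 'p': 0.63}] [{'position': [348.7, 220.4], 'p': 0.57}]
```

>>> play_rows --deltas '[{"translation":[0,-0.15,0],"roll":0},{"translation":[0.02,-0.35,0],"roll":0},{"translation":[0.02,-0.45,0],"roll":0},{"translation":[0.02,-0.45,0],"roll":0},{"translation":[0.02,-0.45,0],"roll":0},{"translation":[0.02,-0.45,0],"roll":0}]'

```text
time: 6.35
tcp_pos: [550.3, -15.5, 214.4]
ee_rot: [[1.0, 0.0, 0.0], [0.0, -1.0, -0.001], [0.0, 0.001, -1.0]]
ft_force: [0.7, -6.5, 5.0]
finger_gap: 13.2
```

```bash
python3 g.py 550 -16 214.8 0; python3 -c "
from h import *
a=cam('scene','pics/s6.png');b=cam('top','pics/t6.png')
t=b['frame'][165:305,235:375,::-1];s=a['frame'][200:280,310:390,::-1]
cv2.imwrite('pics/z6.png',np.hstack([cv2.resize(t,(400,400),interpolation=2),cv2.resize(s,(400,400),interpolation=2)]))
print(spot_point('cezve_mouth','scene')[:1],spot_point('chute_tip','scene')[:1])"
```

```text
t 6.35 p [550.3 -15.5 214.4] ang 0.01 units [-0.01   0.017 -0.013] roll 0.002 gap 13.164893837191899 [ 0.7 -6.5  5. ]
[{'position': [351.0, 234.4], 'p': 0.61}] [{'position': [348.1, 223.3], 'p': 0.65}]
```

View pics/z6.png

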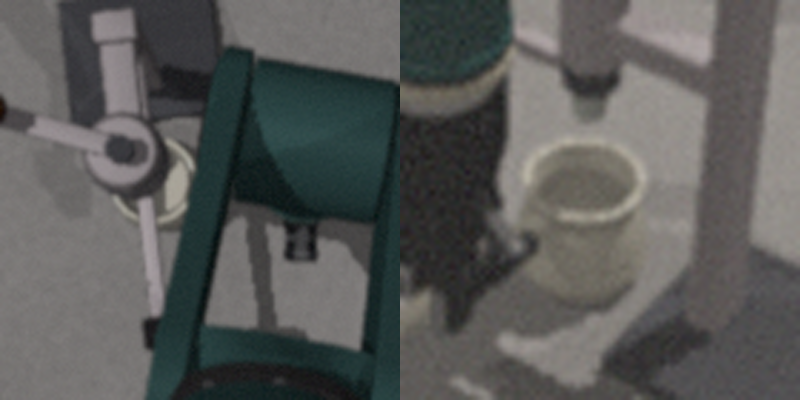

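```bash
python3 - <<'E'
from fit import *
np.set_printoptions(precision=1,suppress=True)
a=cam('scene');b=cam('top')
print('scene mouth',onz(a,[347.3,236],70),'tip',onz(a,[347.6,222.7],118))
# top ring: right edge 196, bottom 227, top? 
print('top right edge',onz(b,[235+196*.35,165+182*.35],70),'bottom edge',onz(b,[235+155*.35,165+227*.35],70))
for i in range(3):
  s=sensors.read_state();print(np.array(s['ft_force']),np.array(s['torque']));cam('top')
cv2.imwrite('pics/f6.png',a['frame'][100:340,160:480,::-1].repeat(2,0).repeat(2,1))
E
```

```text
scene mouth [555.3 103.   70. ] tip [553.2 103.8 118. ]
top right edge [548.4  65.8  70. ] bottom edge [511.9  97.7  70. ]
[-0.3 -5.4  4.8] [-0.7  0.  -0. ]
[ 0.9 -5.4  5.1] [-0.7 -0.   0.1]
[-0.2 -4.3  5.5] [-0.7 -0.   0. ]
```

View pics/f6.png

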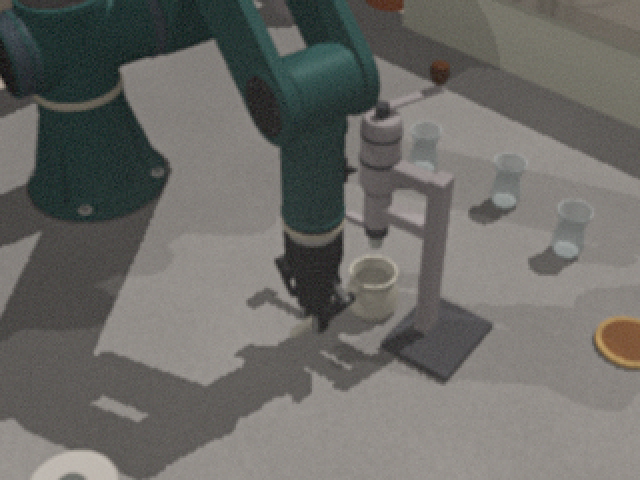

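View pics/t6.png

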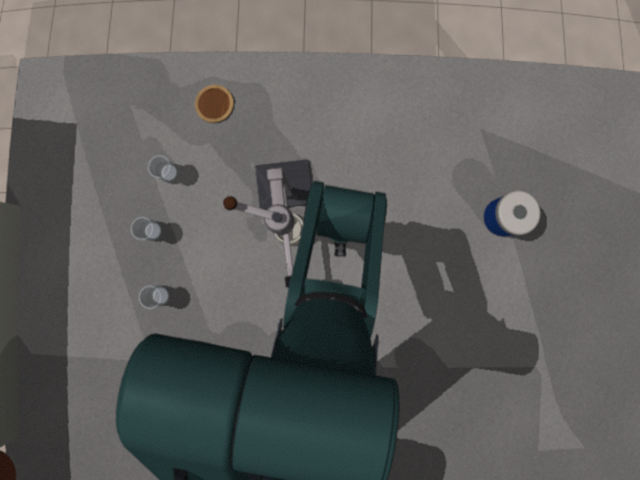

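>>> play_rows --deltas '[{"translation":[0,0,0],"roll":0},{"translation":[0,0,0],"roll":0},{"translation":[0,0,0],"roll":0},{"translation":[0,0,0],"roll":0},{"translation":[0,0,0],"roll":0},{"translation":[0,0,0],"roll":0}]' --gripper 60

```text
time: 7.4
tcp_pos: [550.1, -14.9, 214.2]
ee_rot: [[1.0, -0.0, -0.0], [-0.0, -1.0, 0.0], [-0.0, -0.0, -1.0]]
ft_force: [0.6, -0.1, 0.5]
finger_gap: 60.1
```

```bash
python3 g.py 549 -15 410 0; python3 -c "
from h import *
a=cam('scene','pics/s7.png');b=cam('top','pics/t7.png')
t=b['frame'][165:305,235:375,::-1];s=a['frame'][200:280,310:390,::-1]
cv2.imwrite('pics/z7.png',np.hstack([cv2.resize(t,(400,400),interpolation=2),cv2.resize(s,(400,400),interpolation=2)]))"
```

```text
t 7.4 p [550.1 -14.9 214.2] ang -0.01 units [-3.700e-02  2.000e-03 -6.528e+00] roll -0.001 gap 60.10701966957046 [ 0.6 -0.1  0.5]
```

View pics/z7.png

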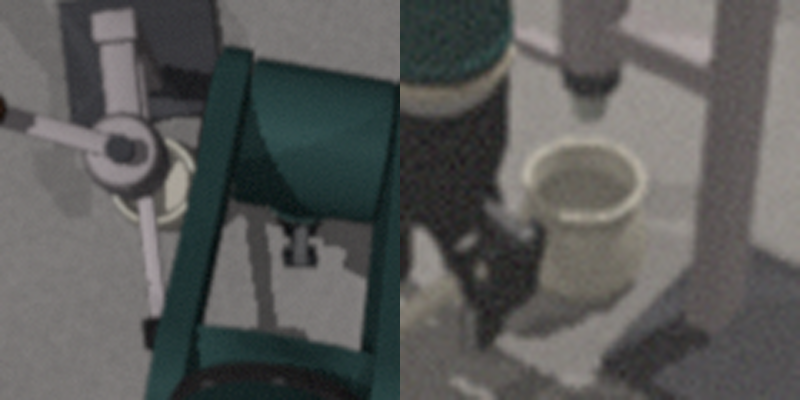

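Cezve unchanged (mouth at ~347,236 px, tip above it). Raise straight up, first slowly.

>>> play_rows --deltas '[{"translation":[0,0,-0.2],"roll":0},{"translation":[0,0,-0.6],"roll":0},{"translation":[0,0,-1.2],"roll":0},{"translation":[0,0,-2.0],"roll":0},{"translation":[0,0,-3.0],"roll":0},{"translation":[0,0,-4.0],"roll":0},{"translation":[0,0,-5.0],"roll":0},{"translation":[0,0,-6.0],"roll":0},{"translation":[0,0,-6.5],"roll":0},{"translation":[0,0,-6.5],"roll":0}]'

```text
time: 8.5
tcp_pos: [550.8, -15.1, 412.9]
ee_rot: [[1.0, -0.0, 0.006], [-0.0, -1.0, -0.001], [0.006, 0.001, -1.0]]
ft_force: [0.3, -0.1, -0.8]
finger_gap: 60.1
```

```bash
python3 - <<'E'
from fit import *
np.set_printoptions(precision=3,suppress=True)
a=cam('scene','pics/s8.png');b=cam('top','pics/t8.png')
t=b['frame'][165:305,235:375,::-1];s=a['frame'][150:290,270:410,::-1]
cv2.imwrite('pics/z8.png',np.hstack([cv2.resize(t,(400,400),interpolation=2),cv2.resize(s,(400,400),interpolation=2)]))
for q in ['cezve_mouth','grip_block','chute_tip','release_button']: print(q,[spot_point(q,c)[:1] for c in('scene','top')])
E
python3 g.py 440 -20 415 -82.6
```

```text
cezve_mouth [[{'position': [348.8, 235.5], 'p': 0.59}], []]
grip_block [[{'position': [316.1, 192.4], 'p': 0.88}], [{'position': [290.5, 227.9], 'p': 0.48}]]
chute_tip [[{'position': [352.7, 224.2], 'p': 0.86}], []]
release_button [[{'position': [306.6, 198.2], 'p': 0.4}], [{'position': [168.5, 172.5], 'p': 0.42}]]
t 9.0 p [550.  -15.  408.5] ang -0.0 units [-3.668  0.168 -0.211] roll 16.519 gap 60.01101030796404 [ 0.8 -0.2 -0.1]
```

View pics/z8.png

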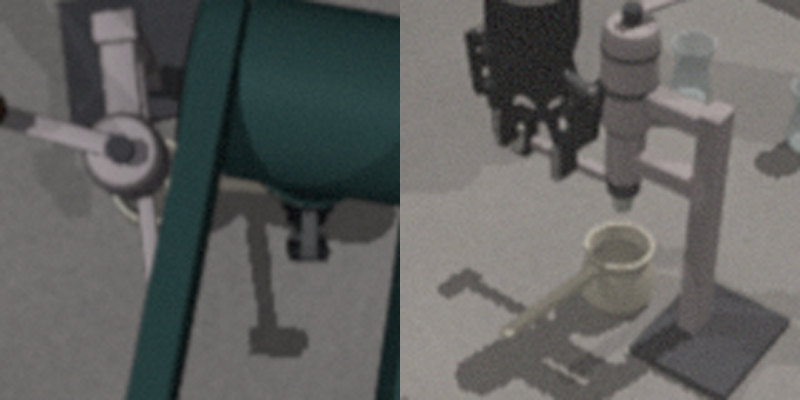

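>>> play_rows --deltas '[{"translation":[-0.2,0,-0.2],"roll":0.8},{"translation":[-0.6,0,-0.2],"roll":2.2},{"translation":[-1.0,0,-0.2],"roll":3.7},{"translation":[-1.5,0,-0.2],"roll":5.2},{"translation":[-2.0,0,-0.2],"roll":6.7},{"translation":[-2.5,0,-0.2],"roll":8.2},{"translation":[-3.0,0,-0.2],"roll":9.7},{"translation":[-3.4,0,-0.2],"roll":11.2},{"translation":[-3.7,0,-0.2],"roll":12.7},{"translation":[-3.9,0,-0.2],"roll":14.2},{"translation":[-3.97,0,-0.2],"roll":15.7},{"translation":[-3.97,0,-0.2],"roll":16.5}]' --gripper 70

```text
time: 10.2
tcp_pos: [430.6, -15.0, 415.1]
ee_rot: [[0.126, -0.992, -0.001], [-0.992, -0.126, 0.0], [-0.0, 0.001, -1.0]]
ft_force: [0.0, -0.5, 0.0]
finger_gap: 70.1
```

```bash
python3 - <<'E'
from fit import *
np.set_printoptions(precision=3,suppress=True)
a=cam('scene','pics/s9.png');b=cam('top','pics/t9.png')
t=b['frame'][165:305,235:375,::-1];s=a['frame'][150:290,270:410,::-1]
cv2.imwrite('pics/z9.png',np.hstack([cv2.resize(t,(400,400),interpolation=2),cv2.resize(s,(400,400),interpolation=2)]))
T=lambda u,v:np.array([215+u/3.6,145+v/3.6])
S=lambda u,v:np.array([250+u/3.5,140+v/3.5])
o=[(b,T(148,73),(165,65,12)),(b,T(340,53),(165,-65,12)),(b,T(358,212),(55,-65,12)),(b,T(273,491),(-120,0,180)),(b,T(223,264),(0,0,325))]
p=fit(o,[547,103,.1])[0];print('stand top',p)
print('block top-cam',onz(b,T(273,491),180), 'button outer top edge',onz(b,T(303,489),175))
print('block scene', onz(a,S(222,166),180))
E
python3 g.py 431.3 86.6 415 -82.6
```

```text
stand top [548.742 101.434   0.13 ]
block top-cam [431.239  85.093 180.   ] button outer top edge [432.599  68.167 175.   ]
block scene [430.156  93.624 180.   ]
t 10.3 p [430.9 -15.  415.1] ang -82.54 units [-3.356 -0.453  0.005] roll 0.012 gap 70.01270081167517 [ 0.1  0.2 -0.2]
```

View pics/z9.png

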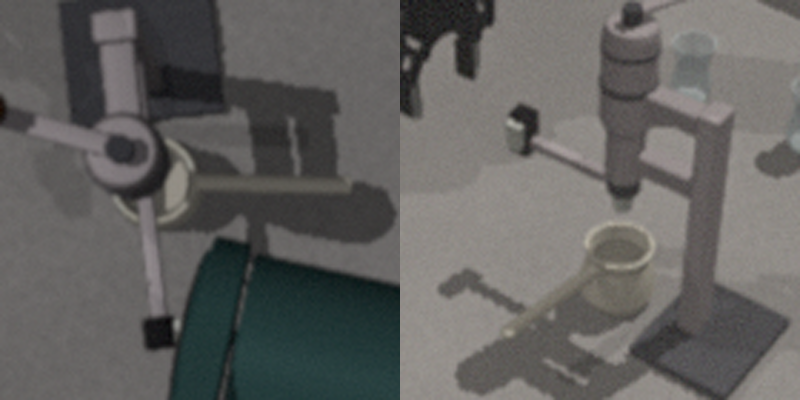

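>>> play_rows --deltas '[{"translation":[-0.3,-0.05,0],"roll":0},{"translation":[-0.9,-0.1,0],"roll":0},{"translation":[-1.6,-0.2,0],"roll":0},{"translation":[-2.3,-0.3,0],"roll":0},{"translation":[-2.9,-0.4,0],"roll":0},{"translation":[-3.3,-0.45,0],"roll":0},{"translation":[-3.33,-0.45,0],"roll":0},{"translation":[-3.33,-0.45,0.3],"roll":0},{"translation":[-3.33,-0.45,0.8],"roll":0},{"translation":[-3.33,-0.45,1.0],"roll":0},{"translation":[-3.33,-0.45,1.0],"roll":0}]'

```text
time: 11.4
tcp_pos: [430.8, 85.2, 384.0]
ee_rot: [[0.13, -0.992, -0.003], [-0.992, -0.13, -0.0], [-0.0, 0.003, -1.0]]
ft_force: [0.1, -0.3, 1.1]
finger_gap: 70.2
```

```bash
python3 g.py 431.3 86 315 -82.6;python3 - <<'E'
from fit import *
a=cam('scene','pics/s10.png');b=cam('top','pics/t10.png')
t=b['frame'][215:315,225:325,::-1];s=a['frame'][140:240,260:360,::-1]
cv2.imwrite('pics/z10.png',np.hstack([cv2.resize(t,(400,400),interpolation=2),cv2.resize(s,(400,400),interpolation=2)]))
E
```

```text
t 11.4 p [430.8  85.2 384. ] ang -82.55 units [-0.023 -0.025  2.301] roll 0.01 gap 70.15276796231544 [ 0.1 -0.3  1.1]
```

View pics/z10.png

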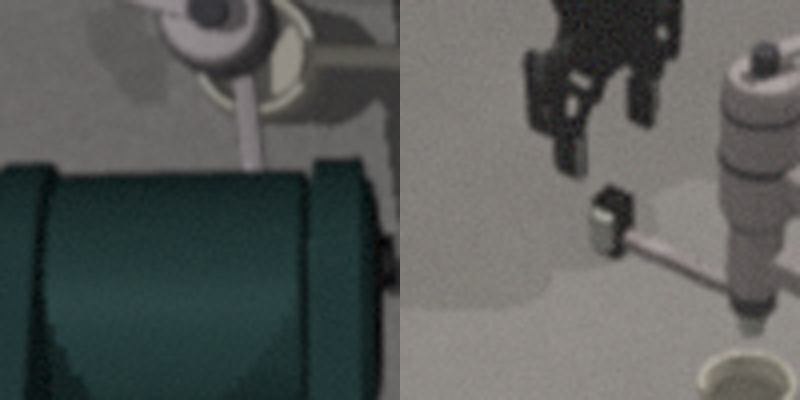

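```bash
python3 - <<'E'
from fit import *
a=cam('scene')
np.set_printoptions(precision=1,suppress=True)
c=np.array([430.8,85.2]);ax=np.array([.13,-.992])
for z in (211,216,220):
  for s in(35,-35): print(z,s,(proj(a,[*(c+s*ax),z])-[260,140])*4+[400,0])
for X in ([431.3,86.6,180],[431.3,86.6,132]): print((proj(a,X)-[260,140])*4+[400,0])
# button face corners
ang=.13;R=np.array([[np.cos(ang),-np.sin(ang)],[np.sin(ang),np.cos(ang)]])
for l in ((-9,-19),(9,-19),(-12,-11),(12,-11),(12,11),(-12,11)):
  q=np.array([431.3,86.6])+R@np.array(l); print(l,(proj(a,[*q,175 if l[1]==-19 else 180])-[260,140])*4+[400,0],(proj(a,[*q,145 if l[1]==-19 else 132])-[260,140])*4+[400,0])
E
python3 -c "
import cv2
s=cv2.imread('pics/s10.png')[180:210,295:340]
cv2.imwrite('pics/z10b.png',cv2.resize(s,None,fx=16,fy=16,interpolation=2))"
```

```text
211 35 [572.8 182.7]
211 -35 [636.1 135.3]
216 35 [572.6 176.6]
216 -35 [636.  129.3]
220 35 [572.4 171.7]
220 -35 [636.  124.4]
[607.7 194.7]
[608.8 249. ]
(-9, -19) [580.7 208.8] [581.9 243. ]
(9, -19) [601.  218.3] [601.8 252.5]
(-12, -11) [584.4 196. ] [586.1 250.3]
(12, -11) [611.5 208.5] [612.5 263. ]
(12, 11) [630.9 193.4] [631.4 247.7]
(-12, 11) [603.9 181.1] [605.1 235.3]
```

View pics/z10b.png

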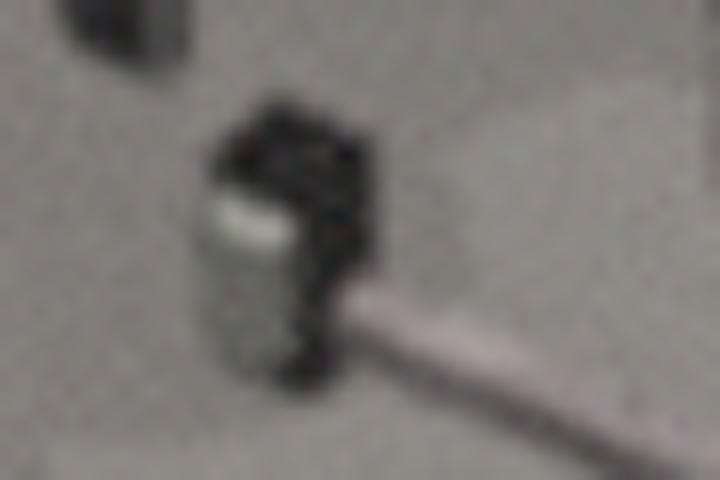

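>>> play_rows --deltas '[{"translation":[-0.04,-0.06,0.2],"roll":0},{"translation":[-0.04,-0.06,0.6],"roll":0},{"translation":[-0.04,-0.06,1.0],"roll":0},{"translation":[-0.04,-0.06,1.4],"roll":0},{"translation":[-0.04,-0.06,1.8],"roll":0},{"translation":[-0.04,-0.06,2.1],"roll":0},{"translation":[-0.04,-0.06,2.3],"roll":0},{"translation":[-0.04,-0.06,2.3],"roll":0},{"translation":[-0.04,-0.06,2.3],"roll":0}]'

```text
time: 12.45
tcp_pos: [433.2, 87.3, 316.4]
ee_rot: [[0.13, -0.991, 0.0], [-0.991, -0.13, 0.0], [-0.0, -0.0, -1.0]]
ft_force: [0.0, 0.5, -0.2]
finger_gap: 70.0
```

```bash
python3 g.py 432.5 86.5 315 -82.6;python3 - <<'E'
from fit import *
a=cam('scene','pics/s11.png')
s=a['frame'][150:230,270:360,::-1]
cv2.imwrite('pics/z11.png',cv2.resize(s,None,fx=8,fy=7,interpolation=2))
E
```

```text
t 12.45 p [433.2  87.3 316.4] ang -82.51 units [0.022 0.025 0.046] roll 0.018 gap 70.03026345647447 [ 0.   0.5 -0.2]
```

View pics/z11.png

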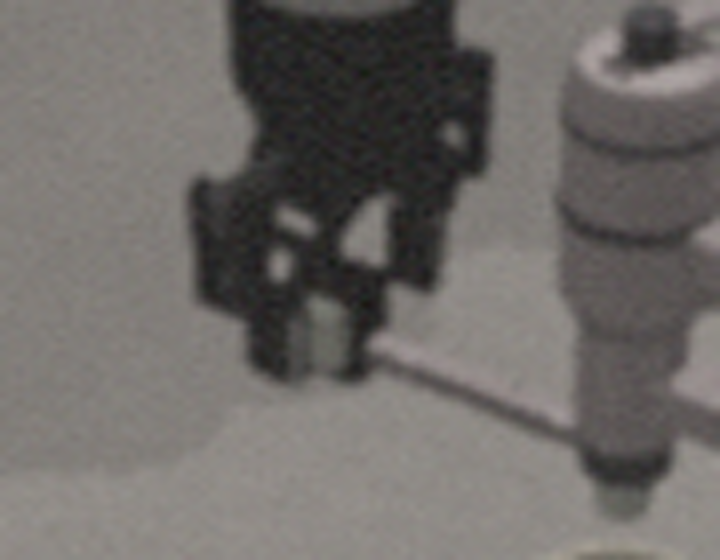

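>>> play_rows --deltas '[{"translation":[0,0,0],"roll":0},{"translation":[0,0,0],"roll":0},{"translation":[0,0,0],"roll":0},{"translation":[0,0,0],"roll":0},{"translation":[0,0,0],"roll":0},{"translation":[0,0,0],"roll":0},{"translation":[0,0,0],"roll":0},{"translation":[0,0,0],"roll":0},{"translation":[0,0,0],"roll":0}]' --gripper 10 --newtons 40

```text
time: 13.4
tcp_pos: [433.1, 87.7, 316.6]
ee_rot: [[0.13, -0.992, 0.0], [-0.992, -0.13, 0.001], [-0.001, -0.001, -1.0]]
ft_force: [-0.9, 5.0, 6.0]
finger_gap: 21.5
```

```bash
python3 g.py 432.5 86.5 315 -82.6;python3 - <<'E'
from fit import *
a=cam('scene','pics/s12.png')
s=a['frame'][150:230,270:360,::-1]
cv2.imwrite('pics/z12.png',cv2.resize(s,None,fx=8,fy=7,interpolation=2))
E
```

```text
t 13.4 p [433.1  87.7 316.6] ang -82.53 units [0.037 0.024 0.054] roll 0.015 gap 21.54859681598039 [-0.9  5.   6. ]
```

View pics/z12.png

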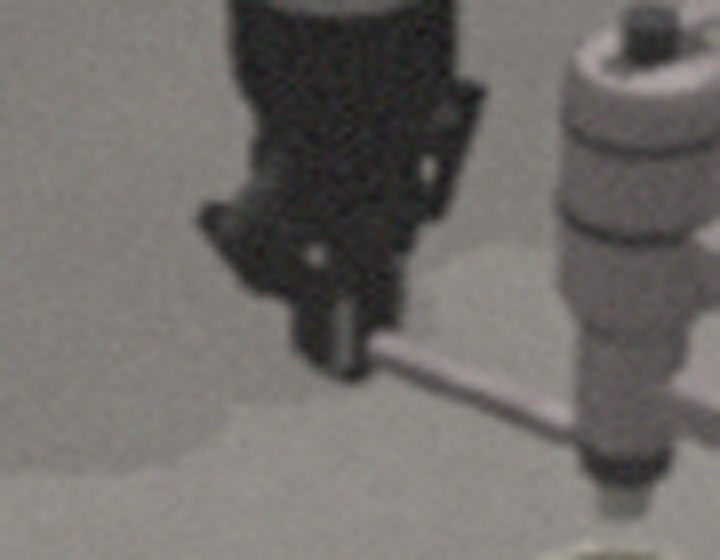

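>>> play_rows --deltas '[{"translation":[0,0,0.15],"roll":0},{"translation":[0,0,0.4],"roll":0},{"translation":[0,0,0.65],"roll":0},{"translation":[0,0,0.9],"roll":0},{"translation":[0,0,1.15],"roll":0},{"translation":[0,0,1.4],"roll":0},{"translation":[0,0,1.65],"roll":0},{"translation":[0,0,1.85],"roll":0},{"translation":[0,0,2.0],"roll":0},{"translation":[0,0,2.05],"roll":0},{"translation":[0,0,2.05],"roll":0},{"translation":[0,0,2.05],"roll":0}]' --newtons 50

```text
time: 14.65
tcp_pos: [433.0, 87.7, 256.6]
ee_rot: [[0.13, -0.991, 0.001], [-0.991, -0.13, 0.001], [-0.001, -0.001, -1.0]]
ft_force: [-6.6, 4.1, 29.0]
finger_gap: 21.7
```

```bash
python3 g.py 432.5 86.5 255 -82.6;python3 - <<'E'
from fit import *
a=cam('scene','pics/s13.png');b=cam('top','pics/t13.png')
s=a['frame'][150:260,270:390,::-1]
cv2.imwrite('pics/z13.png',cv2.resize(s,None,fx=6,fy=5.4,interpolation=2))
E
```

```text
t 14.65 p [433.   87.7 256.6] ang -82.52 units [0.038 0.021 0.053] roll 0.016 gap 21.701443456883705 [-6.6  4.1 29. ]
```

View pics/z13.png

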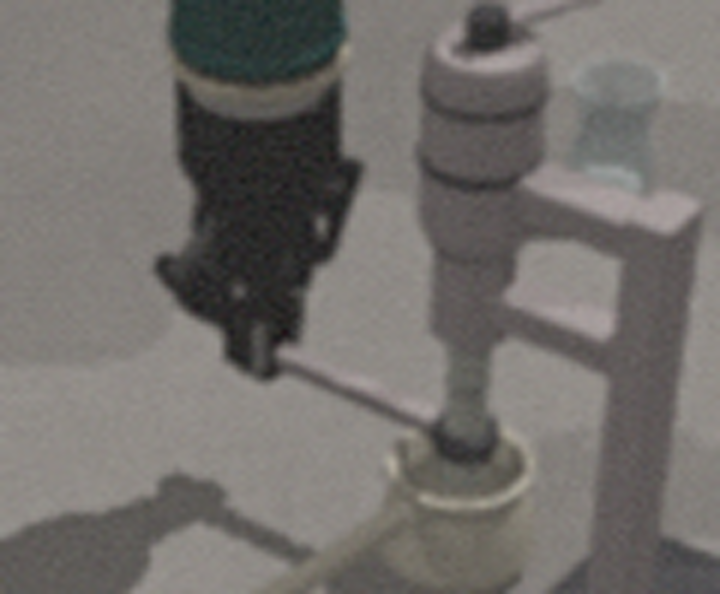

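>>> play_rows --deltas '[{"translation":[0,0,0],"roll":0},{"translation":[0,0,0],"roll":0},{"translation":[0,0,0],"roll":0},{"translation":[0,0,0],"roll":0},{"translation":[0,0,0],"roll":0},{"translation":[0,0,0],"roll":0}]'

```text
time: 15.35
tcp_pos: [433.0, 87.7, 256.6]
ee_rot: [[0.13, -0.991, 0.001], [-0.991, -0.13, 0.001], [-0.001, -0.001, -1.0]]
ft_force: [-6.2, 4.5, 28.8]
finger_gap: 21.5
```

```bash
python3 g.py 432.5 86.5 255 -82.6;python3 - <<'E'
from fit import *
a=cam('scene','pics/s14.png');b=cam('top','pics/t14.png')
for z in(130,70): print(proj(a,[551,103,z]))
t=b['frame'][165:305,235:375,::-1];s=a['frame'][200:260,315:375,::-1]
cv2.imwrite('pics/z14.png',np.hstack([cv2.resize(t,(400,400),interpolation=2),cv2.resize(s,(400,400),interpolation=2)]))
E
```

```text
t 15.35 p [433.   87.7 256.6] ang -82.52 units [0.038 0.021 0.053] roll 0.015 gap 21.52549310480878 [-6.2  4.5 28.8]
[346.978624   219.14533853]
[346.17177223 235.27496843]
```

View pics/z14.png

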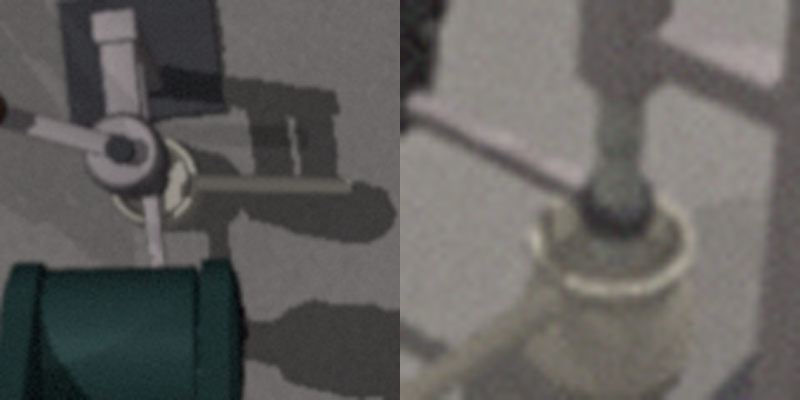

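```bash
python3 - <<'E'
from fit import *
a=cam('scene')
A=cv2.cvtColor(cv2.imread('pics/s12.png'),6).astype(np.float32);B=cv2.cvtColor(cv2.imread('pics/s14.png'),6).astype(np.float32)
for (u0,u1,v0,v1) in [(320,334,196,210),(324,338,198,213),(341,355,212,226),(338,358,213,226)]:
    r=cv2.matchTemplate(B[v0:v1+30,u0-4:u1+4],A[v0:v1,u0:u1],cv2.TM_CCOEFF_NORMED)
    _,m,_,l=cv2.minMaxLoc(r);print((u0,v0),'shift',l[0]-4,l[1],round(m,3),np.round(r[l[1]-1:l[1]+2,l[0]],3))
for d,x,y,z in(('armmid',470,92,147),('collar',551,103,130)):
    for s in(50,55,60):print(d,s,(proj(a,[x,y,z-s])-proj(a,[x,y,z])).round(2),proj(a,[x,y,z]).round(0))
E
```

```text
(320, 196) shift -1 16 0.946 [0.726 0.946 0.636]
(324, 198) shift -1 16 0.975 [0.699 0.975 0.713]
(341, 212) shift -1 17 0.78 [0.745 0.78  0.737]
(338, 213) shift -1 17 0.737 [0.723 0.737 0.69 ]
armmid 50 [-0.02 13.68] [323. 203.]
armmid 55 [-0.02 15.01] [323. 203.]
armmid 60 [-0.02 16.33] [323. 203.]
collar 50 [-0.68 13.52] [347. 219.]
collar 55 [-0.74 14.83] [347. 219.]
collar 60 [-0.81 16.13] [347. 219.]
```

```bash
python3 -c "
from station import job
print(job.finish_job())"
```

```text
the job is handed in; nothing more can be done
None
```

I slid the cezve by its handle under the retracted chute and let it go. Then I took the grip block with the button squeezed in, pulled the chute down to the second stop, and handed the job in while still holding it there. The hand-in gave no verdict.

What my last checks showed:

- **Chute travel:** the tool came down 60.0 mm and then met a steady push of about 29 N, as expected at the end stop. The shift in the scene camera was 16 to 17 pixels; a full 60 mm should give 16.1 to 16.3. An earlier, rougher reading by eye was about 14 to 15 pixels.
- **Grip and button:** the finger opening read 21.5 mm, below the 24 mm of block plus squeezed button. The fingers had shown a similar under-reading on the handle. I take this to mean the button is fully in, but I did not see it directly.
- **Cezve position:** before the pull, the mouth was about 2 mm from the chute tip in each camera. The two cameras disagree by several millimetres on absolute positions. In the last picture the tip is in the mouth and looks centred, and the cezve is upright with nothing touching it.
- **Cups and canister:** the arm never went near them. The canister was out of view in the last close-ups, so I did not measure it again.

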